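# Set the reel nut of the solder-wire feeder

### The job

Press the mushroom stop button of the solder-wire feeder down until it latches, so that the feed cannot start while you work on it, and leave it latched. Then screw the knurled nut on the reel spindle clockwise until it bottoms out, and back it off a quarter turn so that the reel has running clearance. Keep hold of the nut there: the program finishes with the nut still gripped, ready for a colleague to tighten its lock screw; leave the tools and parts lying round the feeder where they are.

Things in the scene. Friction and masses are not known exactly. Their poses are not given: they have to be found in the camera images.
- feeder: Solder-wire feeder, a grey box 130 (x) x 226 (y) x 62 mm high, fixed. Origin: centre of its underside, on the bench; z up; its own -x side (short brass guide tube, small panel) roughly faces the robot. Spindle axis at local (0.008, 0.056) m with a 56 mm solder reel, top 97 mm above the bench; stop button at local (-0.020, -0.072) m; feed rollers, up to 80 mm high, between them at the front.
- stop_top (a point): Centre of the top of the stop button, a round black mushroom head of 40 mm diameter on a square grey base 48 mm wide; 110 mm above the bench when out. It is pressed straight down. To the right of the feeder the open lid of a test jig stands up, about 0.2 m high: pass above it.
- stop_button (a joint): Stroke of the stop button in m: 0 out, 0.008 latched at its stop. Over-centre detent: it resists with up to about 7 N in the first half of the stroke, then pulls itself down and stays latched.
- nut_head (a point): Centre of the knurled steel head of the nut, 36 mm diameter, 26 mm high; 120.5 mm above the bench when home. Below it a 25 mm nose, 10 mm high, reaches down to the reel. Grip the head across its diameter from above, fingertips above the reel. The 12 mm spindle end stands 13 mm out of its top when home. Site x points to the dark index mark on the top's rim and the lock screw.
- nut_body (a joint): Turn of the nut in rad on its 3 mm right-hand thread: 0 when screwed home (bottomed out, hard stop), growing as it is unscrewed, counter-clockwise seen from above; pi/2 is a quarter turn off. It is already started on the thread, 2.2 to 4.2 rad from home. It turns stiffly (about 0.05 N m) and stays where it is left; at the stop the fingers slip on it.
- spare_reel_at (a point): Spare solder reel, 56 mm diameter, 29 mm high, loose on the bench; the point is on its axis 5 mm above its underside.
- cutters_at (a point): Side cutters, 146 x 44 x 11 mm, loose on the bench; point at the middle.
- driver_red_at (a point): Screwdriver, 180 mm long, loose on the bench in front of the feeder; point at the middle.
- module_a_at (a point): Hand-held black module, 115 x 65 x 40 mm, loose at the left; point at the middle near its underside.
- module_b_at (a point): Another such module, 115 x 65 x 41 mm, loose at the left; point at the middle near its underside.
- tweezers_at (a point): Tweezers, 123 mm long, loose on the bench; point at the middle.
- flux_bottle_at (a point): Dropper bottle, 33 mm diameter, 102 mm high, standing on the bench left of the feeder; point on its axis near its underside.

How it is judged:
By the outcome, as a careful person would: the job done as asked, in the order asked, and still so for the second after the job is handed in, while the arm keeps its last pose, push and grip.
It also fails if it takes over 61 s, if anything falls off the work surface, if the arm or the gripper's body presses on something with over 40 N, if the wrist force passes 120 N, or if a joint passes its speed limit or range.

### The arm

A 6-joint arm with a two-finger parallel gripper is mounted at the origin on a cart in front of the work surface, level with it; the furniture and walls round the work are solid. World frame = base frame: x ahead of the robot, y to its left, z up, the work surface at z = 0. Lengths are in m, angles in rad, forces in N, time in s.
With the tool pointing down it reaches from about 0.3 to 0.875 m from the base axis. Payload 6.4 kg.
Tool frame: the origin (TCP) lies at the very end of the fingers, on their centre line; the grasp point (between the pads) lies grip_point_offset behind it (grip_point_offset is the distance from the TCP to the grasp point, in m); y points along the fingers, x is the direction in which the jaws open and shut, and the axes are right-handed (so a half turn about y gives the same grasp; the last joint's range is limited). The gripper opens to 85 mm and grips with 20 to 120 N. Pads are 22 mm wide; open, the fingers measure 114 mm over their backs; the gripper's body (76 mm by 85 mm) begins 54 mm behind the grasp point. The pads swing forward as they close: fully open they stand 13 mm farther back than shut.
Start: joints at [1.04, 0.181, 1.607, -0, 1.354, -0.206], TCP at [0.183, 0.545, 0.231] pointing down, gripper open.
Joint ranges: [-2.99, 2.99], [-0.89, 2.07], [0.3, 2.58], [-1.14, 4.28], [0, 2.63], [-3.12, 3.12]. Speed limits (rad/s): [2.57, 2.57, 3.01, 3.14, 3.14, 3.14].

### API

Orientations are given as a unit quaternion [w, x, y, z].
In Python, from bench import get_obs, camera, camera_model, hand_in, grip_point_offset gives the robot as it stands.
- The arm moves only by the shell command python3 -m jog 'ROWS'. ROWS is JSON, a list of rows, each a list of 7 numbers: the shift along the tool's x, y, z in mm, then the turn, a rotation vector about the tool's x, y, z in degrees, then the gripper's target within -1 to 1 (shut at 1, half-way at 0, fully open at -1). In form: [[x, y, z, ax, ay, az, grip], ...]. A call has 1 to 8 rows; each row shifts and turns the commanded pose from where the row before left it, along the tool's axes as they then stand; what a row does not reach is not made up. A row lasts 1/12 s, in which the tool goes at most 41.7 mm and 7.16 degrees, less where a joint would pass 70% of its speed; a pose out of reach is approached as far as the arm can. A call is refused whole if a number of a shift passes 41.7 or a number of a turn 7.16, either way. A call with a gripper value outside its range is refused whole. The fingers move at their own pace and stop on an object; the grip force is fixed at half the most. Time passes only in rows, so rows that do not move let the fingers close. It gives the time, the measured TCP pose, the force and the opening at its end, in the units of the state.
- get_obs(): the state, without advancing time (a new reading comes with each control period).
- camera(name): name is "side" or "top" or "wrist"; returns the picture (420x560x3 uint8, blue, green, red); there is no depth.
- camera_model(name): a dict with "K" (3x3 intrinsics, pixels), "pose" (4x4, takes a point from camera to world coordinates). Camera axes: x right, y down, z forward; pixel columns grow to the right and rows downward; lengths in m; the calibration is good to about 2 mm. A picture is of the moment at which its call begins: read the wrist's pose just before it. camera_model takes no time and is no camera call; for the wrist camera it gives the pose at the moment of the call.
- hand_in(): hands the job in, once; it reports no verdict.
The state is a dict: "time_s": time; "q": joint angles; "dq": joint speeds; "joint_efforts": joint torques, N m; "eef_pos": TCP position; "eef_rot": TCP orientation; "wrist_force": force on the tool from outside, world axes, zero at the start; "torque": the same for the moment, N m; "opening": opening from 0.0 (shut) to 1.0 (fully open).
Only numpy, scipy, OpenCV 4.12 (cv2) and the standard library are available. Lean on these libraries where they do the work, as an engineer would, in place of code of your own. Each camera call takes 0.05 s, during which the arm holds its last target.

## Working session

There is one attempt and no reset: what is moved stays moved. The work goes in short steps, Python scripts to look and compute and a shell command to move; the robot and the scene stay as the last step left them, time stands still between calls to the robot, and variables do not carry over. Pictures are saved under pics/ and viewed, and the job is handed in when it is done.

```bash
ls; mkdir -p pics; python3 - <<'E'
from bench import *
import cv2, numpy as np
o=get_obs()
for k,v in o.items(): print(k,np.round(v,4))
print(grip_point_offset)
for n in ("side","top","wrist"):
    m=camera_model(n); print(n,np.round(m["K"],1).tolist(),np.round(m["pose"],3).tolist())
    cv2.imwrite(f"pics/{n}0.png",camera(n))
E
```

```text
pics
time_s 0.0
q [ 1.0397  0.1815  1.608  -0.      1.3538 -0.2063]
dq [ 0.0009 -0.0001  0.0008 -0.0017 -0.0004  0.0009]
joint_efforts [-1.10000e-03 -4.44863e+01 -3.51343e+01 -5.00000e-04  9.10000e-03
 -1.00000e-04]
eef_pos [0.1832 0.5445 0.2304]
eef_rot [-0.574   0.5745  0.412  -0.4131]
wrist_force [ 0.9611 -0.1992  0.556 ]
torque [ 0.0057 -0.0128  0.0139]
opening 1.0016
0.0187
side [[456.0, 0.0, 270.7], [0.0, 456.0, 208.3], [0.0, 0.0, 1.0]] [[0.862, -0.232, 0.451, -0.001], [-0.507, -0.414, 0.756, -0.669], [0.011, -0.88, -0.475, 0.603], [0.0, 0.0, 0.0, 1.0]]
top [[472.7, 0.0, 279.1], [0.0, 472.7, 211.7], [0.0, 0.0, 1.0]] [[0.025, -0.989, 0.144, 0.337], [-1.0, -0.024, 0.004, 0.09], [-0.001, -0.144, -0.99, 1.19], [0.0, 0.0, 0.0, 1.0]]
wrist [[320.8, 0.0, 281.8], [0.0, 320.8, 210.4], [0.0, 0.0, 1.0]] [[0.321, 0.905, 0.28, 0.112], [0.947, -0.306, -0.097, 0.568], [-0.002, 0.296, -0.955, 0.374], [0.0, 0.0, 0.0, 1.0]]
```

View pics/side0.png

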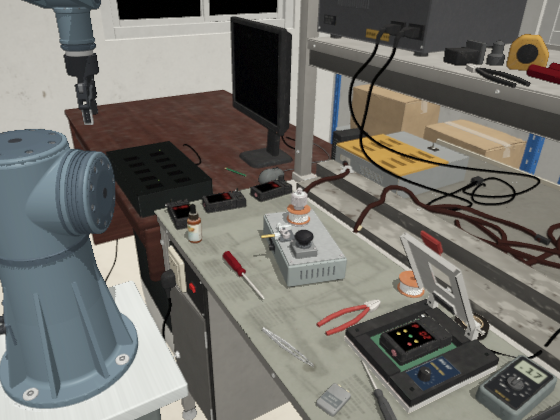

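View pics/top0.png

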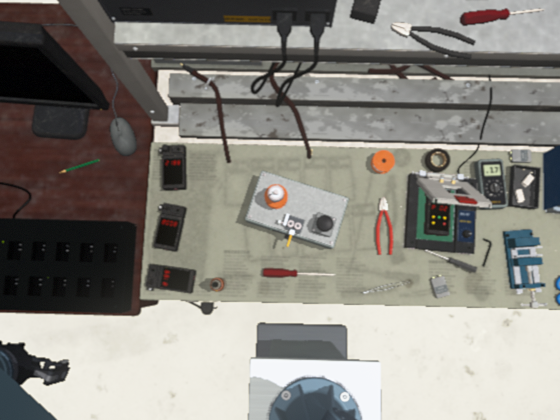

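View pics/wrist0.png

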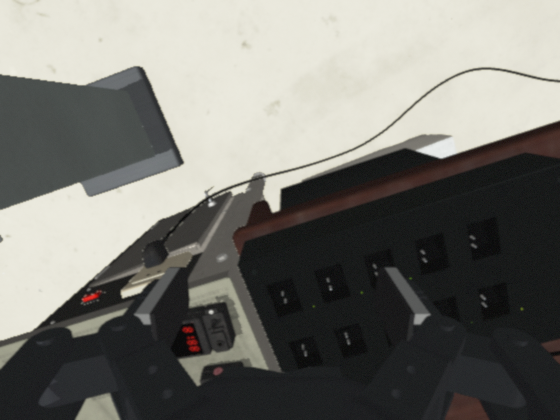

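The side view shows the black stop button near (304,238) and the nut and reel near (298,200). The top view shows the button near (324,222) and the reel near (276,196). I'll enlarge both.

```bash
python3 - <<'E'
import cv2,numpy as np
s=cv2.imread("pics/side0.png")[170:290,245:355]; t=cv2.imread("pics/top0.png")[160:260,235:355]
cv2.imwrite("pics/crop0.png",np.hstack([cv2.resize(s,(400,436),interpolation=2),cv2.resize(t,(400,333),interpolation=2) if 0 else cv2.copyMakeBorder(cv2.resize(t,(400,333),interpolation=2),0,103,0,0,0)]))
E
```

```text
(no output)
```

View pics/crop0.png

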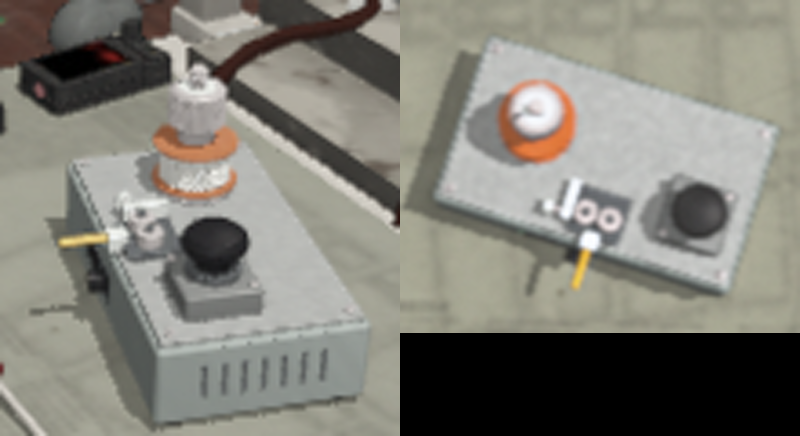

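```bash
cat > h.py <<'E'
import numpy as np, cv2
from bench import *
def ray(m,u,v):
    d=np.linalg.inv(m["K"])@np.array([u,v,1.]); P=np.array(m["pose"]); d=P[:3,:3]@d
    return P[:3,3],d/np.linalg.norm(d)
def onz(m,u,v,z):
    o,d=ray(m,u,v); return o+d*(z-o[2])/d[2]
def tri(rs):
    A=np.zeros((3,3));b=np.zeros(3)
    for o,d in rs:
        Q=np.eye(3)-np.outer(d,d);A+=Q;b+=Q@o
    p=np.linalg.solve(A,b); return p,[np.linalg.norm(np.cross(p-o,d)) for o,d in rs]
def proj(m,p):
    P=np.linalg.inv(np.array(m["pose"])); c=P[:3,:3]@p+P[:3,3]; q=np.array(m["K"])@c; return q[:2]/q[2]
E
python3 - <<'E'
from h import *
T=camera_model("top");S=camera_model("side")
C=np.array([onz(T,*p,.062) for p in [(262,171.4),(348.4,198.1),(334.9,247.9),(245.8,220)]])
print(C.round(4)); print([np.linalg.norm(C[i]-C[(i+1)%4]).round(4) for i in range(4)])
c=C.mean(0)
ey=(C[0]+C[3]-C[1]-C[2])[:2]; ey/=np.linalg.norm(ey); ex=np.array([ey[1],-ey[0]])
print("c",c,"yaw",np.degrees(np.arctan2(ex[1],ex[0])))
for n,l in(("spindle",(.008,.056)),("stop",(-.02,-.072))): print(n,c[:2]+l[0]*ex+l[1]*ey)
print("button top",onz(T,324.4,223.3,.10)," nut",onz(T,276.1,193,.138))
# side: button dome centre(214,243)/3.636 ; nut head top centre approx (198,90)
f=3.636
print(tri([ray(T,324.4,223.3),ray(S,245+214/f,170+243/f)]))
print(tri([ray(T,276.1,193),ray(S,245+198/f,170+90/f)]))
E
```

```text
[[ 0.6001  0.1391  0.062 ]
 [ 0.5391 -0.072   0.062 ]
 [ 0.4177 -0.0403  0.062 ]
 [ 0.4795  0.1745  0.062 ]]
[np.float64(0.2198), np.float64(0.1254), np.float64(0.2235), np.float64(0.1256)]
c [0.5091007  0.05032051 0.062     ] yaw -16.081752103438518
spindle [0.53230013 0.10191302]
stop [ 0.46993873 -0.01332177]
button top [ 0.47151693 -0.01108944  0.1       ]  nut [0.53317718 0.10241524 0.138     ]
(array([ 0.47176716, -0.01120679,  0.10147   ]), [np.float64(0.0004943863070291682), np.float64(0.0004943863070291572)])
(array([0.53442818, 0.10213385, 0.13435916]), [np.float64(0.0006511646220078878), np.float64(0.0006511646220078149)])
```

```bash
cat >> h.py <<'E'
from scipy.spatial.transform import Rotation as R
def Rt(o=None):
    o=o or get_obs(); w,x,y,z=o["eef_rot"]; return R.from_quat([x,y,z,w]).as_matrix()
def to(p):
    o=get_obs(); r=Rt(o); d=np.array(p)-o["eef_pos"]
    print("t",round(o["time_s"],2),"pos",np.round(o["eef_pos"],4),"q",np.round(o["q"],3).tolist(),"F",np.round(o["wrist_force"],1),"M",np.round(o["torque"],3),"op",round(float(o["opening"]),3))
    print("tool axes x,y,z in world:\n",r.T.round(3)); print("shift tool mm",(r.T@d*1e3).round(1))
E
python3 -c "
from h import *
to([.471,-.012,.2])"
```

```text
t 0.15 pos [0.1833 0.5446 0.2306] q [1.04, 0.181, 1.608, 0.0, 1.354, -0.206] F [-1.  -0.   0.6] M [0.005 0.019 0.016] op 1.003
tool axes x,y,z in world:
 [[ 0.319  0.948 -0.001]
 [-0.001 -0.001 -1.   ]
 [-0.948  0.319  0.   ]]
shift tool mm [-435.6   31.  -450.3]
```

```bash
python3 -m jog '[[-25,0,-26,0,0,0,1],[-25,0,-26,0,0,0,1],[-25,0,-26,0,0,0,1],[-25,0,-26,0,0,0,1],[-25,0,-26,0,0,0,1],[-25,0,-26,0,0,0,1],[-25,0,-26,0,0,0,1],[-25,0,-26,0,0,0,1]]'; python3 -c "
from h import *
to([.471,-.012,.16])"
```

```text
time_s: 0.82
eef_pos: [0.317, 0.2875, 0.2312]
eef_rot: [-0.574, 0.574, 0.413, -0.413]
wrist_force: [0.7, -0.4, 0.2]
opening: 0.002
t 0.82 pos [0.317  0.2875 0.2312] q [0.458, -0.165, 1.956, -0.0, 1.351, -0.789] F [ 0.7 -0.4  0.2] M [-0.025  0.012  0.017] op 0.002
tool axes x,y,z in world:
 [[ 0.319  0.948  0.   ]
 [ 0.     0.    -1.   ]
 [-0.948  0.319 -0.   ]]
shift tool mm [-234.8   71.2 -241.4]
```

```bash
python3 -m jog '[[-27,0,-28,0,0,0,1],[-27,0,-28,0,0,0,1],[-27,0,-28,0,0,0,1],[-27,0,-28,0,0,0,1],[-27,5,-28,0,0,0,1],[-27,10,-28,0,0,0,1],[-27,10,-28,0,0,0,1],[-20,10,-20,0,0,0,1]]'; python3 -c "
from h import *
to([.471,-.012,.16])"
```

```text
time_s: 1.48
eef_pos: [0.4559, 0.0191, 0.1961]
eef_rot: [-0.574, 0.575, 0.412, -0.412]
wrist_force: [0.5, -0.3, -0.3]
opening: 0.002
t 1.48 pos [0.4559 0.0191 0.1961] q [-0.219, -0.056, 1.932, -0.001, 1.265, -1.463] F [ 0.5 -0.3 -0.3] M [-0.01   0.01   0.016] op 0.002
tool axes x,y,z in world:
 [[ 0.321  0.947 -0.   ]
 [ 0.001 -0.001 -1.   ]
 [-0.947  0.321 -0.001]]
shift tool mm [-24.6  36.1 -24.2]
```

```bash
python3 -m jog '[[-12,12,-12,0,0,0,1],[-6,8,-6,0,0,0,1],[0,0,0,0,0,0,1],[0,0,0,0,0,0,1]]'; python3 - <<'E'
from h import *
to([.471,-.012,.112])
cv2.imwrite("pics/w1.png",camera("wrist"));cv2.imwrite("pics/s1.png",cv2.resize(camera("side")[130:290,225:385],(600,600)))
E
```

```text
time_s: 1.82
eef_pos: [0.4653, -0.0002, 0.1757]
eef_rot: [0.575, -0.574, -0.412, 0.413]
wrist_force: [0.2, 0.3, 0.6]
opening: -0.001
t 1.82 pos [ 4.653e-01 -2.000e-04  1.757e-01] q [-0.257, -0.007, 1.928, 0.0, 1.222, -1.502] F [0.2 0.3 0.6] M [-0.022 -0.006 -0.002] op -0.001
tool axes x,y,z in world:
 [[ 0.32   0.948  0.   ]
 [-0.002  0.001 -1.   ]
 [-0.948  0.32   0.002]]
shift tool mm [-9.3 63.7 -9.3]
```

View pics/w1.png

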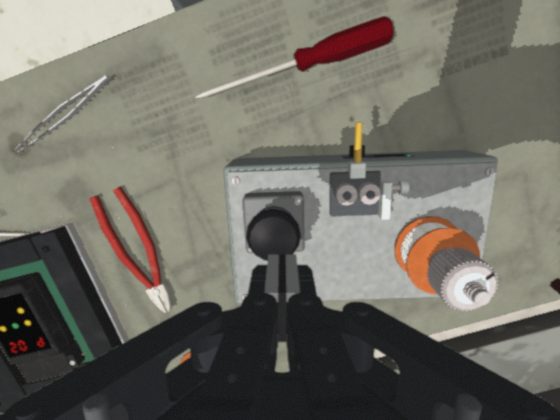

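View pics/s1.png

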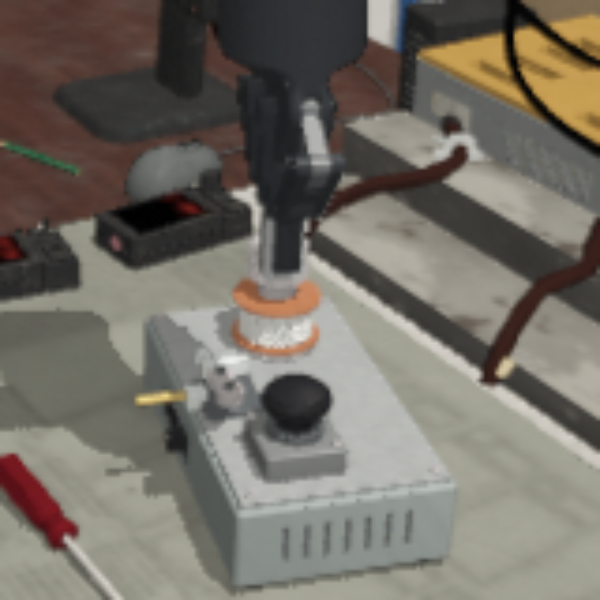

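The wrist view shows the button head at about (274,234), the nut's top ring at (466,287) and its index mark at (490,274). Triangulating against the top view.

```bash
python3 - <<'E'
from h import *
T=camera_model("top");W=camera_model("wrist")
print(onz(W,274,234,.105), tri([ray(T,324.4,223.3),ray(W,274,234)]))
for z in(.134,.136):print(onz(W,468,287,z))
print("tcp px",proj(W,get_obs()["eef_pos"]))
im=cv2.imread("pics/w1.png"); cv2.imwrite("pics/w1c.png",cv2.resize(im[210:320,380:510],(780,660)[0:2] if 0 else (708,599),interpolation=2))
E
```

```text
[ 0.47300211 -0.00839676  0.105     ] (array([ 0.4704218 , -0.00874494,  0.1113256 ]), [np.float64(0.001325988716057744), np.float64(0.0013259887160577445)])
[0.53838168 0.10439144 0.134     ]
[0.53683807 0.10352719 0.136     ]
tcp px [282.61131831 269.07578152]
```

View pics/w1c.png

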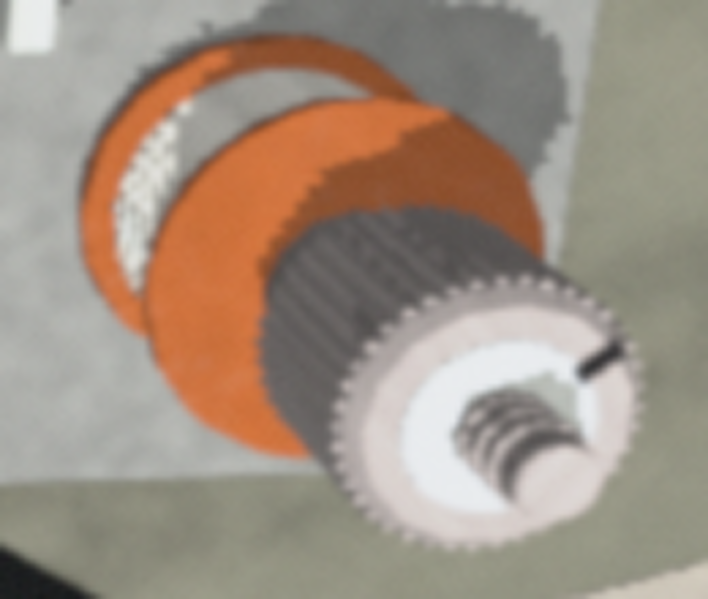

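```bash
python3 -m jog '[[-4,15,-4,0,0,0,1],[-4,20,-4,0,0,0,1],[-1,12,-1,0,0,0,1],[0,10,0,0,0,0,1],[0,3,0,0,0,0,1],[0,2,0,0,0,0,1],[0,1,0,0,0,0,1]]'; python3 -c "
from h import *
to([.471,-.011,.102])"
```

```text
time_s: 2.5
eef_pos: [0.4721, -0.0117, 0.1138]
eef_rot: [-0.574, 0.574, 0.413, -0.413]
wrist_force: [-0.6, -0.0, 0.3]
opening: 0.001
t 2.5 pos [ 0.4721 -0.0117  0.1138] q [-0.277, 0.098, 1.961, 0.0, 1.082, -1.524] F [-0.6 -0.   0.3] M [-0.005  0.014 -0.038] op 0.001
tool axes x,y,z in world:
 [[ 0.318  0.948  0.   ]
 [ 0.001 -0.    -1.   ]
 [-0.948  0.318 -0.001]]
shift tool mm [ 0.3 11.8  1.2]
```

```bash
python3 -m jog '[[0,2,0,0,0,0,1],[0,2,0,0,0,0,1],[0,1,0,0,0,0,1],[0,1,0,0,0,0,1]]';python3 -m jog '[[0,2,0,0,0,0,1],[0,1,0,0,0,0,1]]'; python3 -m jog '[[0,1,0,0,0,0,1],[0,0,0,0,0,0,1]]';
```

```text
time_s: 2.83
eef_pos: [0.4724, -0.0122, 0.108]
eef_rot: [-0.574, 0.575, 0.413, -0.412]
wrist_force: [0.1, 0.9, 3.2]
opening: -0.004
time_s: 3.0
eef_pos: [0.4716, -0.0122, 0.104]
eef_rot: [0.574, -0.574, -0.412, 0.413]
wrist_force: [-1.1, -0.3, -0.8]
opening: -0.0
time_s: 3.17
eef_pos: [0.4714, -0.0122, 0.1028]
eef_rot: [0.575, -0.574, -0.412, 0.413]
wrist_force: [0.1, -0.1, -0.7]
opening: 0.0
```

```bash
python3 -m jog '[[0,1,0,0,0,0,1],[0,0,0,0,0,0,1]]';python3 -m jog '[[0,1,0,0,0,0,1],[0,0,0,0,0,0,1]]'
```

```text
time_s: 3.33
eef_pos: [0.4716, -0.0122, 0.102]
eef_rot: [0.574, -0.574, -0.412, 0.413]
wrist_force: [0.3, 0.0, 0.4]
opening: 0.0
time_s: 3.5
eef_pos: [0.4718, -0.0122, 0.1018]
eef_rot: [0.574, -0.574, -0.413, 0.413]
wrist_force: [-2.1, -0.4, 5.1]
opening: 0.001
```

```bash
python3 -m jog '[[0,1,0,0,0,0,1],[0,0,0,0,0,0,1]]';python3 -m jog '[[0,1,0,0,0,0,1],[0,0,0,0,0,0,1]]'
```

```text
time_s: 3.67
eef_pos: [0.4719, -0.0122, 0.1016]
eef_rot: [0.574, -0.574, -0.413, 0.413]
wrist_force: [-6.2, 0.5, 14.5]
opening: 0.001
time_s: 3.83
eef_pos: [0.472, -0.0122, 0.1015]
eef_rot: [-0.574, 0.574, 0.413, -0.413]
wrist_force: [-10.1, 1.0, 23.3]
opening: 0.002
```

```bash
python3 -m jog '[[0,-5,0,0,0,0,1],[0,-10,0,0,0,0,1],[0,-16,0,0,-7,0,0.5],[0,-18,0,0,-7,0,-1],[0,-18,0,0,-7,0,-1],[0,-18,0,0,-7,0,-1],[0,-5,0,0,-7,0,-1],[0,0,0,0,-7,0,-1]]';python3 -m jog '[[0,0,0,0,-7,0,-1],[0,0,0,0,-7,0,-1],[0,0,0,0,-7,0,-1],[0,0,0,0,-7,0,-1],[0,0,0,0,-7,0,-1],[0,0,0,0,0,0,-1]]';python3 - <<'E'
from h import *
to([.5335,.1025,.17])
cv2.imwrite("pics/s2.png",cv2.resize(camera("side")[130:290,225:385],(600,600)))
cv2.imwrite("pics/w2.png",camera("wrist"))
E
```

```text
time_s: 4.5
eef_pos: [0.4732, -0.0126, 0.1919]
eef_rot: [-0.385, 0.388, 0.593, -0.592]
wrist_force: [-0.6, 0.5, 0.0]
opening: 0.847
time_s: 5.0
eef_pos: [0.4718, -0.0122, 0.1896]
eef_rot: [-0.191, 0.191, 0.681, -0.681]
wrist_force: [-0.1, 0.1, -0.4]
opening: 1.005
t 5.0 pos [ 0.4718 -0.0122  0.1896] q [-0.278, -0.01, 1.901, 0.0, 1.25, -2.872] F [-0.1  0.1 -0.4] M [-0.046  0.003 -0.02 ] op 1.005
tool axes x,y,z in world:
 [[-0.854  0.52  -0.   ]
 [ 0.    -0.    -1.   ]
 [-0.52  -0.854 -0.   ]]
shift tool mm [   7.    19.6 -130. ]
```

View pics/s2.png

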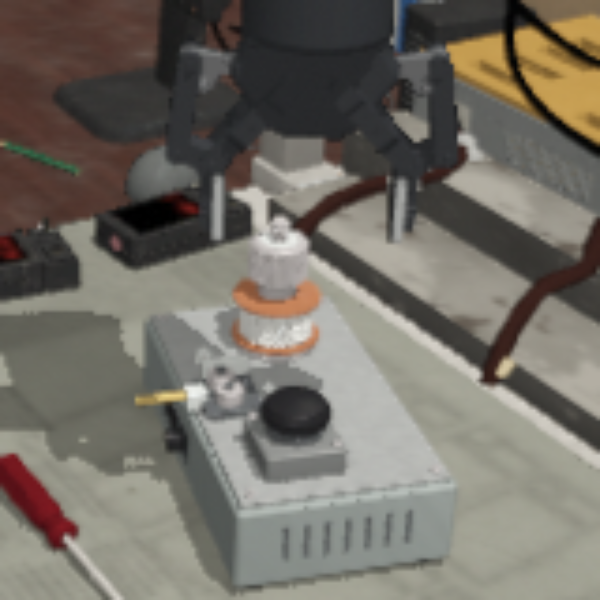

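View pics/w2.png

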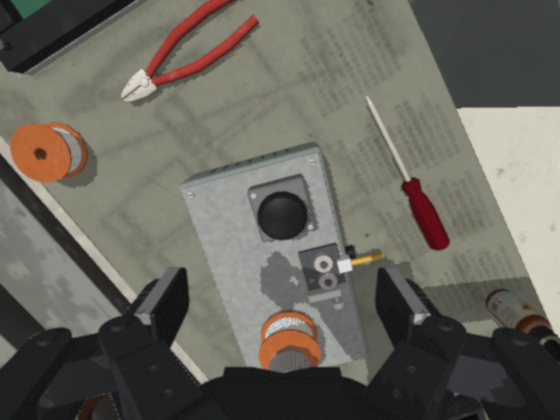

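The stop button stayed down after release: its head now sits at (296,410), against (296,402) before, at 3.75x. Moving over the nut.

```bash
python3 -m jog '[[1,0,-20,0,0,0,-1],[2,0,-25,0,0,0,-1],[1,0,-25,0,0,0,-1],[1,0,-25,0,0,0,-1],[1,0,-20,0,0,0,-1],[1,0,-15,0,0,0,-1],[0,0,0,0,0,0,-1],[0,0,0,0,0,0,-1]]';python3 - <<'E'
from h import *
to([.5335,.1025,.104])
cv2.imwrite("pics/s3.png",cv2.resize(camera("side")[130:290,225:385],(600,600)))
cv2.imwrite("pics/w3.png",camera("wrist"))
E
```

```text
time_s: 5.77
eef_pos: [0.5338, 0.1026, 0.1891]
eef_rot: [0.193, -0.193, -0.68, 0.68]
wrist_force: [0.0, -0.2, -0.2]
opening: 1.0
t 5.77 pos [0.5338 0.1026 0.1891] q [-0.028, 0.154, 1.727, -0.0, 1.261, -2.617] F [ 0.  -0.2 -0.2] M [-0.026  0.012 -0.024] op 1.0
tool axes x,y,z in world:
 [[-0.851  0.525  0.   ]
 [-0.001 -0.    -1.   ]
 [-0.525 -0.851  0.   ]]
shift tool mm [ 0.2 85.1  0.2]
```

View pics/s3.png

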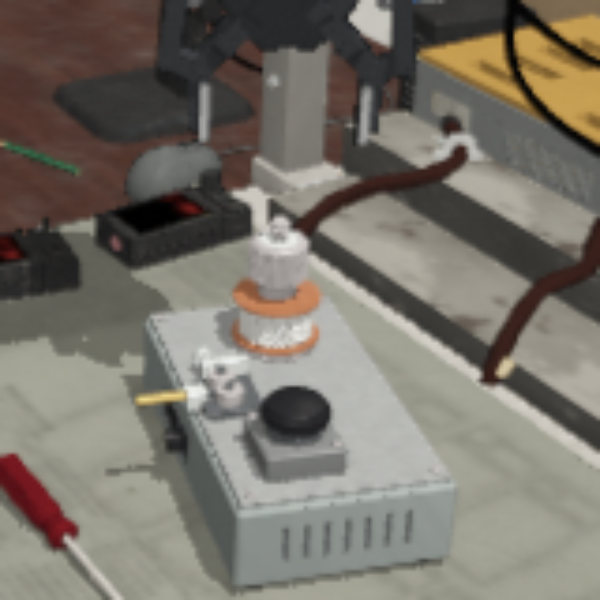

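View pics/w3.png

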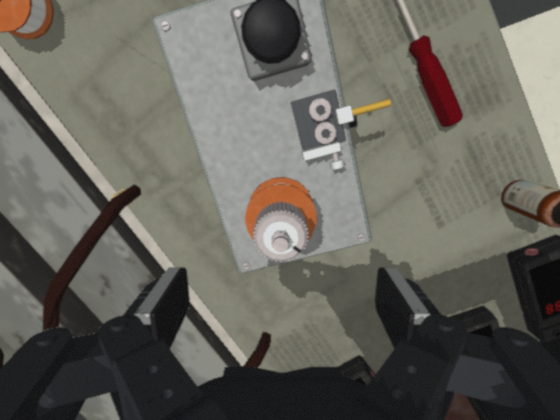

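In the wrist view the nut's top ring is at (281,237) and its index mark at (299,250). I'll refine the axis position from this.

```bash
python3 - <<'E'
from h import *
W=camera_model("wrist");T=camera_model("top")
im=cv2.imread("pics/w3.png"); c=im[200:270,240:320]; cv2.imwrite("pics/w3c.png",cv2.resize(c,(640,560),interpolation=2))
for z in(.134,.1355): print(onz(W,281,237,z))
print(tri([ray(T,276.1,193),ray(W,281,237)]))
E
```

```text
[0.53693209 0.10463932 0.134     ]
[0.53661072 0.10412965 0.1355    ]
(array([0.53400635, 0.10226531, 0.14107883]), [np.float64(0.0013832921181686883), np.float64(0.0013832921181687887)])
```

View pics/w3c.png

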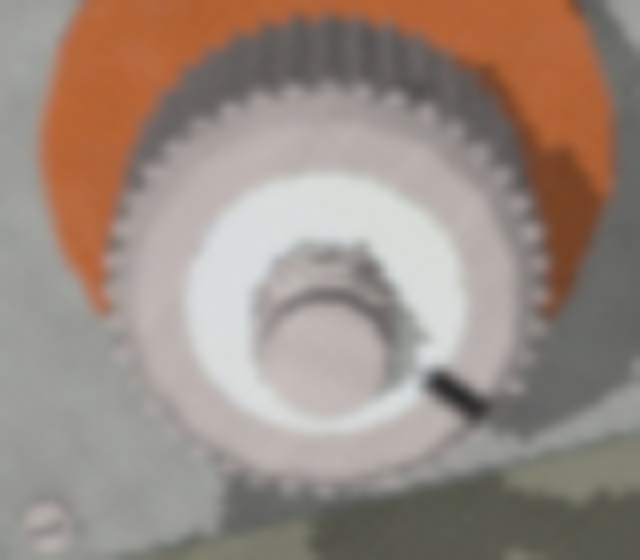

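```bash
python3 -m jog '[[0,15,0,0,0,0,-1],[0,20,0,0,0,0,-1],[0,20,0,0,0,0,-1],[0,15,0,0,0,0,-1],[0,10,0,0,0,0,-1],[0,6,0,0,0,0,-1],[0,0,0,0,0,0,-1],[0,0,0,0,0,0,-1]]';python3 - <<'E'
from h import *
to([.5345,.1028,.103])
cv2.imwrite("pics/s4.png",cv2.resize(camera("side")[130:290,225:385],(600,600)))
cv2.imwrite("pics/w4.png",camera("wrist"))
E
```

```text
time_s: 6.53
eef_pos: [0.5342, 0.1019, 0.1038]
eef_rot: [-0.193, 0.193, 0.68, -0.68]
wrist_force: [-0.4, -1.0, 0.4]
opening: 0.997
t 6.53 pos [0.5342 0.1019 0.1038] q [-0.03, 0.264, 1.788, -0.0, 1.089, -2.619] F [-0.4 -1.   0.4] M [-0.013  0.006 -0.003] op 0.997
tool axes x,y,z in world:
 [[-0.851  0.525 -0.   ]
 [ 0.    -0.    -1.   ]
 [-0.525 -0.851 -0.   ]]
shift tool mm [ 0.3  0.8 -0.9]
```

View pics/s4.png

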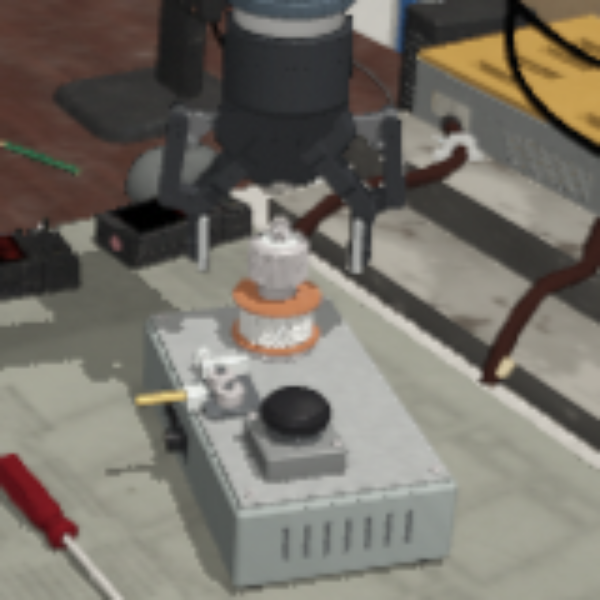

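View pics/w4.png

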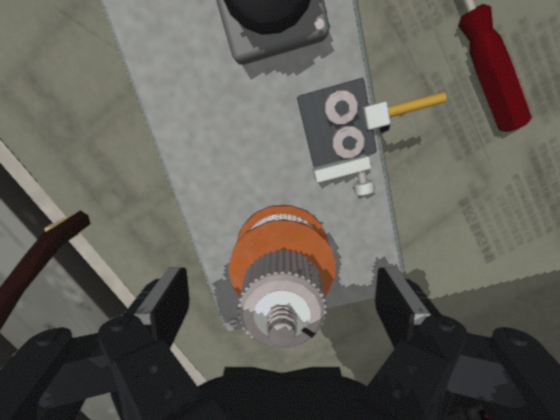

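The jaws are centred on the nut: tips at x≈186 and 378, nut at 283. Closing.

```bash
python3 -m jog '[[0,0,-1,0,0,0,0],[0,0,0,0,0,0,0],[0,0,0,0,0,0,1],[0,0,0,0,0,0,1],[0,0,0,0,0,0,1],[0,0,0,0,0,0,1],[0,0,0,0,0,0,1],[0,0,0,0,0,0,1]]';python3 - <<'E'
from h import *
to([.5345,.1028,.103])
cv2.imwrite("pics/w5.png",camera("wrist"))
E
```

```text
time_s: 7.3
eef_pos: [0.5351, 0.1029, 0.1039]
eef_rot: [-0.192, 0.193, 0.68, -0.68]
wrist_force: [0.3, -1.8, 6.3]
opening: 0.399
t 7.3 pos [0.5351 0.1029 0.1039] q [-0.028, 0.265, 1.786, -0.0, 1.089, -2.618] F [ 0.3 -1.8  6.3] M [-0.15  -0.031 -0.019] op 0.399
tool axes x,y,z in world:
 [[-0.852  0.524 -0.001]
 [ 0.001 -0.    -1.   ]
 [-0.524 -0.852 -0.001]]
shift tool mm [0.5 0.9 0.4]
```

View pics/w5.png

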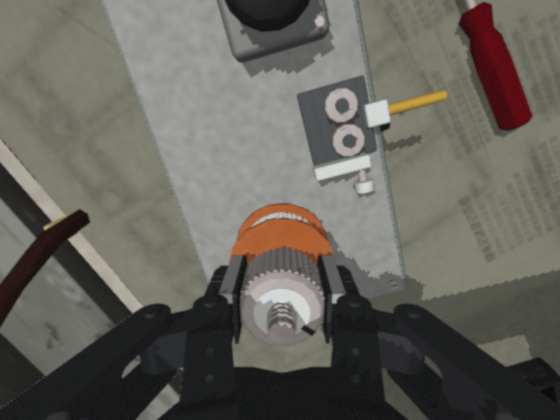

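```bash
for i in 1; do python3 -m jog '[[0,0.06,0,0,7,0,1],[0,0.06,0,0,7,0,1],[0,0.06,0,0,7,0,1],[0,0.06,0,0,7,0,1]]'; done;python3 - <<'E'
from h import *
to([.5345,.1028,.103])
cv2.imwrite("pics/w6.png",camera("wrist"))
E
```

```text
time_s: 7.68
eef_pos: [0.5343, 0.1038, 0.1036]
eef_rot: [-0.354, 0.353, 0.613, -0.612]
wrist_force: [-3.5, 2.6, 7.8]
opening: 0.403
t 7.68 pos [0.5343 0.1038 0.1036] q [-0.027, 0.265, 1.787, 0.001, 1.09, -2.123] F [-3.5  2.6  7.8] M [0.571 0.432 0.072] op 0.403
tool axes x,y,z in world:
 [[-0.501  0.866  0.001]
 [-0.     0.001 -1.   ]
 [-0.866 -0.501 -0.   ]]
shift tool mm [-1.   0.6  0.3]
```

View pics/w6.png

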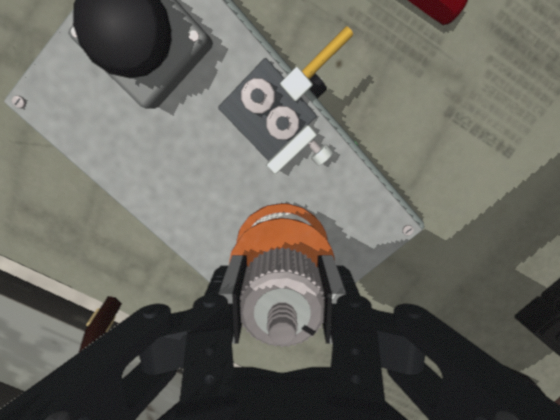

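```bash
python3 -m jog '[[0,0.1,0,0,7,0,1],[0,0.1,0,0,7,0,1],[0,0.1,0,0,7,0,1],[0,0.1,0,0,7,0,1],[0,0.1,0,0,7,0,1],[0,0.1,0,0,7,0,1],[0,0.1,0,0,7,0,1],[0,0.1,0,0,7,0,1]]'; python3 - <<'E'
from h import *
to([.5345,.1028,.103])
E
```

```text
time_s: 8.4
eef_pos: [0.5343, 0.1061, 0.1031]
eef_rot: [0.601, -0.598, -0.376, 0.374]
wrist_force: [-2.1, 11.6, 8.5]
opening: 0.402
t 8.4 pos [0.5343 0.1061 0.1031] q [-0.025, 0.266, 1.787, 0.006, 1.089, -1.146] F [-2.1 11.6  8.5] M [2.116 0.279 0.107] op 0.402
tool axes x,y,z in world:
 [[ 0.437  0.899  0.005]
 [ 0.     0.005 -1.   ]
 [-0.899  0.437  0.002]]
shift tool mm [-2.9  0.1 -1.6]
```

The measured positions put the nut axis at (0.5364, 0.1050), matching the wrist view. I'll recentre on it to remove the side load.

```bash
python3 -m jog '[[1.4,0,-0.3,0,0,0,1],[1.3,0,-0.3,0,0,0,1],[0,0,0,0,0,0,1],[0,0,0,0,0,0,1]]'; python3 - <<'E'
from h import *
to([.5364,.105,.103])
cv2.imwrite("pics/w7.png",camera("wrist"))
E
```

```text
time_s: 8.73
eef_pos: [0.5345, 0.1063, 0.1028]
eef_rot: [0.599, -0.597, -0.376, 0.378]
wrist_force: [-9.1, 1.8, 14.5]
opening: 0.4
t 8.73 pos [0.5345 0.1063 0.1028] q [-0.022, 0.27, 1.783, 0.001, 1.093, -1.147] F [-9.1  1.8 14.5] M [ 0.42   1.464 -0.072] op 0.4
tool axes x,y,z in world:
 [[ 0.432  0.902 -0.001]
 [-0.004  0.001 -1.   ]
 [-0.902  0.432  0.004]]
shift tool mm [-0.3 -0.2 -2.3]
```

View pics/w7.png

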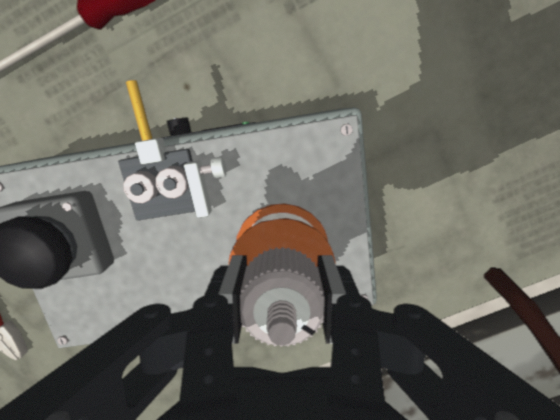

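```bash
python3 -m jog '[[0,0,0,0,0,0,-0.3],[0,0,0,0,0,0,-0.3],[0,0,0,0,0,0,-0.3],[0,0,0,0,0,0,-0.3]]'; python3 - <<'E'
from h import *
to([.5364,.105,.103])
cv2.imwrite("pics/w8.png",camera("wrist"))
E
```

```text
time_s: 9.12
eef_pos: [0.5359, 0.1052, 0.1018]
eef_rot: [0.599, -0.598, -0.377, 0.377]
wrist_force: [-1.2, 0.3, -0.3]
opening: 0.647
t 9.12 pos [0.5359 0.1052 0.1018] q [-0.024, 0.272, 1.782, 0.0, 1.088, -1.147] F [-1.2  0.3 -0.3] M [0.059 0.026 0.055] op 0.647
tool axes x,y,z in world:
 [[ 0.432  0.902 -0.   ]
 [-0.001  0.    -1.   ]
 [-0.902  0.432  0.001]]
shift tool mm [ 0.  -1.2 -0.5]
```

View pics/w8.png

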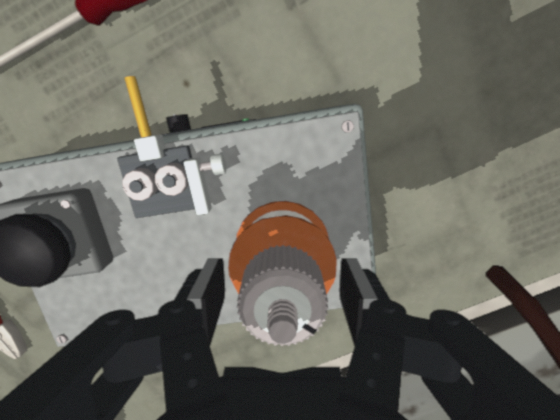

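```bash
python3 -m jog '[[0,-1.2,-0.5,0,0,0,-0.3],[0,0,0,0,0,0,1],[0,0,0,0,0,0,1],[0,0,0,0,0,0,1],[0,0,0,0,0,0,1],[0,0,0,0,0,0,1]]'; python3 -c "
from h import *
to([.5364,.105,.103])"; python3 -m jog '[[0,0.06,0,0,5,0,1],[0,0.06,0,0,6,0,1],[0,0.06,0,0,6,0,1],[0,0.06,0,0,6,0,1]]';python3 -c "
from h import *
to([.5364,.105,.103])"
```

```text
time_s: 9.67
eef_pos: [0.5368, 0.105, 0.1037]
eef_rot: [-0.598, 0.598, 0.377, -0.377]
wrist_force: [-0.8, 0.1, 2.3]
opening: 0.399
t 9.67 pos [0.5368 0.105  0.1037] q [-0.024, 0.27, 1.78, -0.0, 1.091, -1.148] F [-0.8  0.1  2.3] M [ 0.019  0.096 -0.027] op 0.399
tool axes x,y,z in world:
 [[ 0.432  0.902  0.   ]
 [ 0.    -0.    -1.   ]
 [-0.902  0.432 -0.   ]]
shift tool mm [-0.2  0.7  0.4]
time_s: 10.0
eef_pos: [0.5367, 0.1049, 0.1035]
eef_rot: [-0.662, 0.662, 0.248, -0.248]
wrist_force: [0.1, -0.4, 3.8]
opening: 0.397
t 10.0 pos [0.5367 0.1049 0.1035] q [-0.024, 0.27, 1.78, -0.0, 1.091, -0.741] F [ 0.1 -0.4  3.8] M [-0.02   0.103  0.073] op 0.397
tool axes x,y,z in world:
 [[ 0.753  0.657  0.   ]
 [ 0.    -0.    -1.   ]
 [-0.657  0.753 -0.   ]]
shift tool mm [-0.2  0.5  0.3]
```

```bash
cat > st.py <<'E'
from h import *
o=get_obs();print("t%.2f q6 %.4f Mz %.3f M %s F %s z %.4f q5 %s cum %.3f"%(o["time_s"],o["q"][5],o["torque"][2],np.round(o["torque"],2),np.round(o["wrist_force"],1),o["eef_pos"][2],np.round(o["q"][[0,4]],4),o["q"][5]+2.618))
E
for k in 1; do python3 -m jog '[[0,0.05,0,0,5,0,1],[0,0.05,0,0,5,0,1],[0,0.05,0,0,5,0,1]]' >/dev/null; python3 st.py; done
python3 -m jog '[[0,0.05,0,0,5,0,1],[0,0.05,0,0,5,0,1]]'>/dev/null; python3 st.py
python3 -m jog '[[0,0.05,0,0,5,0,1],[0,0.05,0,0,5,0,1]]'>/dev/null; python3 st.py
python3 -m jog '[[0,0.05,0,0,5,0,1],[0,0.05,0,0,5,0,1]]'>/dev/null; python3 st.py
```

```text
t10.25 q6 -0.4802 Mz 0.081 M [-0.1   0.18  0.08] F [-1.4 -0.9  2.8] z 0.1034 q5 [-0.0239  1.0906] cum 2.138
t10.42 q6 -0.3065 Mz 1.300 M [-0.01  0.22  1.3 ] F [-1.9  0.1  3.7] z 0.1033 q5 [-0.0238  1.0904] cum 2.311
t10.58 q6 -0.1331 Mz 1.129 M [-0.18  0.34  1.13] F [-0.8 -1.5  4.5] z 0.1032 q5 [-0.0234  1.0903] cum 2.485
t10.75 q6 0.0418 Mz 0.986 M [0.08 0.11 0.99] F [-1.8  0.9  3.7] z 0.1031 q5 [-0.0227  1.0899] cum 2.660
```

Mz jumped from 0.08 to 1.3 N·m near q6≈-0.4 and then slipped at about 1.1, so the nut is home. I'll record the index mark's angle here.

```bash
cat > mk.py <<'E'
import sys
from h import *
n=sys.argv[1]; W=camera_model("wrist"); im=camera("wrist"); cv2.imwrite(f"pics/{n}.png",im)
cv2.imwrite(f"pics/{n}c.png",cv2.resize(im[230:370,210:350],(599,599),interpolation=2))
E
python3 mk.py home; python3 st.py
```

```text
t10.80 q6 0.0468 Mz 1.041 M [0.65 0.11 1.04] F [-1.4  3.3  4.6] z 0.1031 q5 [-0.0228  1.0899] cum 2.665
```

View pics/homec.png

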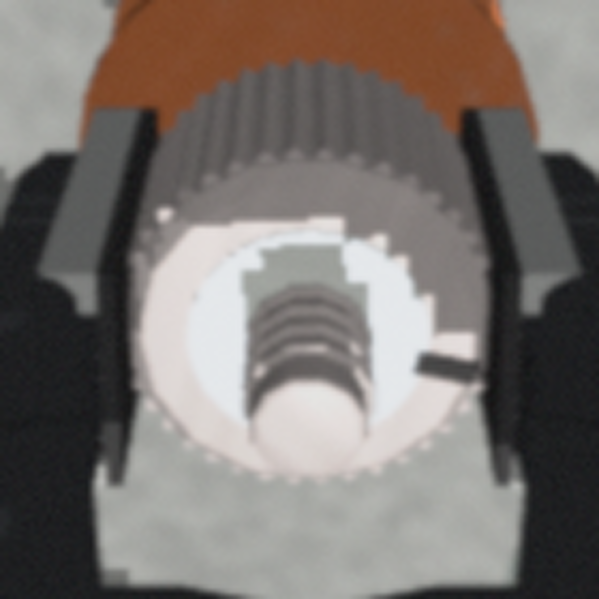

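```bash
cat > ang.py <<'E'
import sys
from h import *
a=list(map(float,sys.argv[1:])) # crop mark x y, centre x y
f=599/140; W=camera_model("wrist")
m,c=[onz(W,210+x/f,230+y/f,.1337) for x,y in((a[0],a[1]),(a[2],a[3]))]
d=m-c; r=Rt(); print("radius",np.linalg.norm(d),"world deg",np.degrees(np.arctan2(d[1],d[0])),"centre",c, "in tool x,z",(r.T@d)[[0,2]], "tool x yaw",np.degrees(np.arctan2(r[1,0],r[0,0])))
E
python3 ang.py 447 367 311 316; python3 ang.py 447 367 311 322
```

```text
radius 0.01420508719766593 world deg -27.480906240189366 centre [0.53746932 0.10625339 0.1337    ] in tool x,z [ 0.01302891 -0.00565969] tool x yaw -4.001042389122401
radius 0.013958068723731872 world deg -25.015562135243304 centre [0.53742287 0.10560078 0.1337    ] in tool x,z [ 0.01302971 -0.00500543] tool x yaw -4.001042389122401
```

```bash
for i in 1; do python3 -m jog '[[0,0,0,0,-1,0,1]]' >/dev/null; python3 st.py; python3 -m jog '[[0,0,0,0,-1,0,1]]' >/dev/null; python3 st.py;python3 -m jog '[[0,0,0,0,-1,0,1]]' >/dev/null; python3 st.py;python3 -m jog '[[0,0,0,0,-1,0,1]]' >/dev/null; python3 st.py; done
```

```text
t10.88 q6 0.0189 Mz 0.543 M [0.63 0.24 0.54] F [-1.3  3.5  5.3] z 0.1031 q5 [-0.0229  1.09  ] cum 2.637
t10.97 q6 -0.0001 Mz 0.213 M [0.76 0.25 0.21] F [-1.2  5.9  5.3] z 0.1031 q5 [-0.0232  1.09  ] cum 2.618
t11.05 q6 -0.0170 Mz -0.049 M [ 0.8   0.3  -0.05] F [-2.1  5.2  5.8] z 0.1031 q5 [-0.0234  1.0901] cum 2.601
t11.13 q6 -0.0343 Mz -0.059 M [ 0.74  0.31 -0.06] F [-1.6  4.7  4.8] z 0.1031 q5 [-0.0234  1.0901] cum 2.584
```

```bash
python3 -m jog '[[0,-0.06,0,0,-7,0,1],[0,-0.06,0,0,-7,0,1],[0,-0.06,0,0,-7,0,1],[0,-0.06,0,0,-7,0,1],[0,-0.06,0,0,-7,0,1],[0,-0.06,0,0,-7,0,1]]' >/dev/null; python3 st.py;  python3 -m jog '[[0,-0.06,0,0,-7,0,1],[0,-0.06,0,0,-7,0,1],[0,-0.06,0,0,-7,0,1],[0,-0.06,0,0,-7,0,1],[0,-0.06,0,0,-7,0,1],[0,-0.06,0,0,-7,0,1],[0,0,0,0,0,0,1],[0,0,0,0,0,0,1]]' >/dev/null; python3 st.py; python3 mk.py back1
```

```text
t11.63 q6 -0.7725 Mz -0.076 M [ 0.67  0.57 -0.08] F [-4.3  4.3  6.2] z 0.1034 q5 [-0.0236  1.0918] cum 1.846
t12.30 q6 -1.5002 Mz 0.009 M [0.45 0.73 0.01] F [-4.6  2.9  7.7] z 0.1037 q5 [-0.0239  1.093 ] cum 1.118
```

View pics/back1c.png

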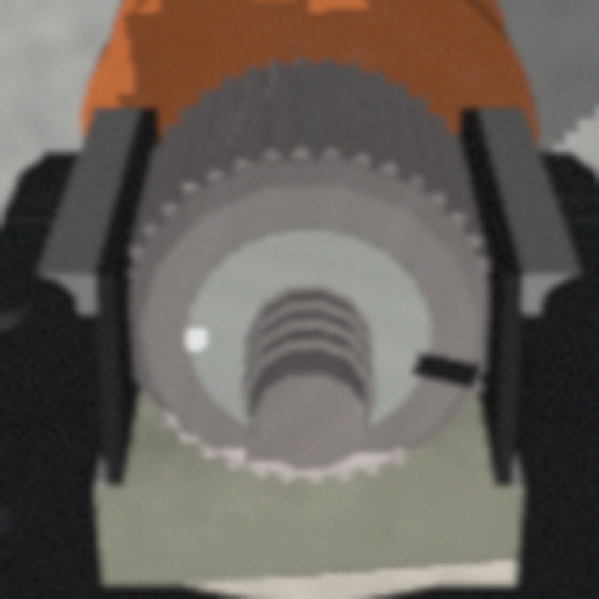

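```bash
python3 -m jog '[[0,-0.04,0,0,-3,0,1],[0,0,0,0,-2.4,0,1],[0,0,0,0,0,0,1],[0,0,0,0,0,0,1]]'>/dev/null; python3 st.py; python3 mk.py back2;python3 ang.py 446 370 311 316; python3 -c "
from h import *
cv2.imwrite('pics/sEnd.png',cv2.resize(camera('side')[130:290,225:385],(600,600)));cv2.imwrite('pics/tEnd.png',camera('top'))
a=cv2.imread('pics/homec.png');b=cv2.imread('pics/back2c.png');cv2.imwrite('pics/cmp.png',np.hstack([a[280:460,380:520],b[280:460,380:520]]).repeat(2,0).repeat(2,1))"
```

```text
t12.68 q6 -1.5941 Mz 0.077 M [0.35 0.75 0.08] F [-5.2  2.3  8.6] z 0.1037 q5 [-0.024   1.0931] cum 1.024
radius 0.014330068095449351 world deg 65.14286838879624 centre [0.53594887 0.10486139 0.1337    ] in tool x,z [ 0.01300876 -0.00601025] tool x yaw 89.94054394409153
```

View pics/cmp.png

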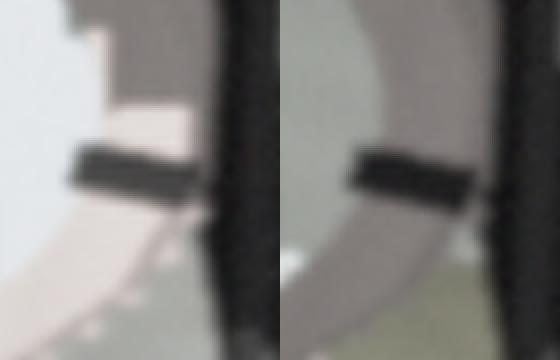

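View pics/sEnd.png

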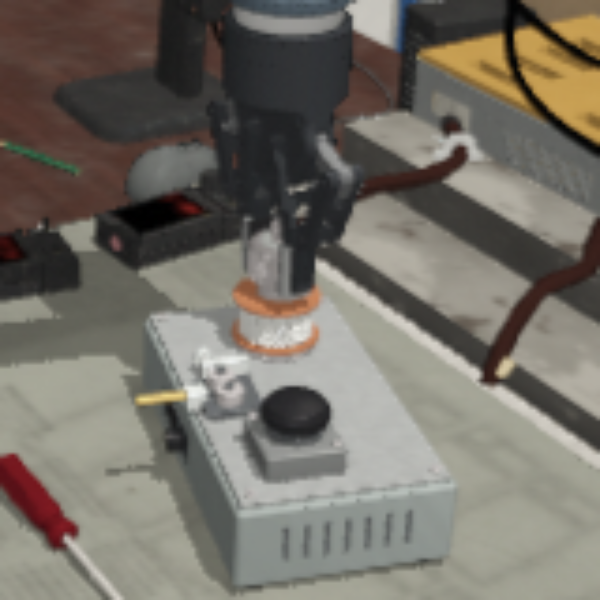

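View pics/tEnd.png

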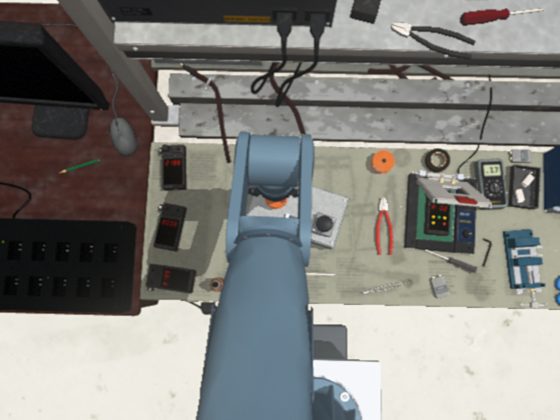

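The index mark sits in the same place in the jaws at home and now, so there was no slip on the way back. By torque the back-off is 90.3°, by the mark about 92.6°. The button is still down and the other parts look undisturbed. Handing in.

```bash
python3 -c "
from bench import *
print(hand_in()); o=get_obs(); print(o['time_s'],o['opening'],o['wrist_force'])"
```

```text
the job is handed in; nothing more can be done
None
the job is handed in; nothing more can be done
```

I did both jobs in the order asked and handed the job in at about 12.8 s, with the nut still gripped. `hand_in` gave no verdict.

- **Stop button:** I pressed it with the shut fingers. It snapped down, and the fingers met a hard stop at about 102 mm at up to 23 N. The later side views still show it down.
- **Nut to home:** I recentred the grip once part-way, because a 2–3 mm position error was building up side force. The nut bottomed out at about 2.2 rad: torque jumped from 0.08 to 1.3 N m, then the fingers slipped.
- **Backing off:** I counted the quarter turn from where the nut broke loose from its stop. The wrist joint gives 90.3°. The index mark seen in the wrist camera gives about 92.6°, so the two checks differ by about 2°, and I did not correct for it.
- **Final state:** The nut is held at a jaw opening of 0.40, with about 10 N on the wrist. The parts visible in the last top view look undisturbed; the arm hid most of the feeder and the screwdriver handle there.

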